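Mark a bottle tag with the swing-arm punch

ROBOT

A 6-joint arm with a two-finger parallel gripper is mounted at the origin on the work surface. World frame = base frame: x ahead of the robot, y to its left, z up, the work surface at z = 0. Lengths are in m, angles in rad, forces in N, time in s.
With the tool pointing down it reaches from about 0.375 to 0.9 m from the base axis. Payload 3.1 kg.
Tool frame: the origin (TCP) lies at the very end of the fingers, on their centre line; the grasp point (between the pads) lies 19 mm behind it; z points along the fingers, y is the line along which they close (so a half turn about z gives the same grasp; the last joint's range is limited). The gripper opens to 85 mm and grips with 20 to 120 N. Pads are 22 mm wide; open, the fingers measure 114 mm over their backs; the gripper's body (76 mm by 85 mm) begins 54 mm behind the grasp point. The pads swing forward as they close: fully open they stand 13 mm farther back than shut.
Start: joints at [0.924, 0.527, 1.433, -0, 1.181, -0.178], TCP at [0.282, 0.558, 0.231] pointing down, gripper open.
Joint ranges: [-3.08, 3.08], [-0.75, 2.2], [0.22, 2.44], [-1.43, 4.57], [0, 2.65], [-2.85, 2.85]. Speed limits (rad/s): [2.79, 2.79, 3.14, 3.14, 3.14, 3.14].

INTERFACE

Orientations are given as a unit quaternion [x, y, z, w].
In Python, from station import manip, vision gives the robot as it stands.
- The arm moves only by the tool drive_tool, never from a script. Its argument "deltas" is a list that holds one entry, the list of rows, each a list of 4 numbers: the shift along the tool's x, y, z in mm, then the turn about the tool's z in rad. A call has 1 to 5 rows; each row is the pose to reach, as a shift and turn from the pose commanded when the call began, along the tool's axes at that moment; what a row does not reach only later rows make up. A row lasts 1/12 s, in which the tool goes at most 41.7 mm and 7.16 degrees, less where a joint would pass 70% of its speed; a pose out of reach is approached as far as the arm can. A call with a gripper value outside its range is refused whole. "jaw" is the finger opening in mm, from 0 to 85.4, set as the call begins (left out, the last holds). The fingers move at their own pace and stop on an object; "force" is the grip in N (left out, the last holds). Time passes only in rows, so rows that repeat a pose let the fingers close. It gives the time, the measured TCP pose, the force, the opening and the grip force at its end, in the units of the state.
- manip.sense(): the state, without advancing time (a new reading comes with each control period).
- vision.snapshot(name): name is "side" or "top"; returns the picture (480x640x3 uint8, red, green, blue); there is no depth.
- vision.camera_model(name): a dict with "camera_matrix" (3x3 intrinsics, pixels), "rvec" (rotation vector, rad) and "tvec" (3), from world to camera coordinates, as OpenCV has them. Camera axes: x right, y down, z forward; pixel columns grow to the right and rows downward; lengths in m; the calibration is good to about 2 mm. A picture is of the moment at which its call begins. camera_model takes no time and is no camera call.
- manip.sign_off(): hands the job in; it is judged then, once.
The state is a dict: "t": time; "q": joint angles; "qd": joint speeds; "tau": joint torques, N m; "tcp_pos": TCP position; "tool_rot": TCP orientation; "force": force on the tool from outside, world axes, zero at the start; "ft_torque": the same for the moment, N m; "finger_gap": opening from 0.0 (shut) to 1.0 (fully open); "gripper_force": force on a finger pad.
Only numpy, scipy, OpenCV 4.12 (cv2) and the standard library are available. Lean on these libraries where they do the work, as an engineer would, in place of code of your own. Each camera call takes 0.05 s, during which the arm holds its last target. There are 200 camera calls.

TASK

Swing the press's arm over the wooden tag until it meets its stop. Then, with the mallet held by its handle, strike the sprung punch briskly so that it is driven fully down into the tag, let it spring back, and stand the mallet on its head again on the round cork mat without dropping it. Leave the arm over the tag, keep the tag in its bed, and do not disturb the jar, the tape roll or the tumbler.

Things in the scene. Friction and masses are not known exactly. Their poses are not given: they have to be found in the camera images.
- press: Grey press fixed to the table. Origin: on the table under the centre of its steel bed. Base plate 235 x 110 x 16 mm, x from -65 to +170 mm. Bed 80 x 90 mm, top at z = 28 mm, 4 mm high fences on three sides. A column at x = +115 mm carries the swing arm. Home, the arm points along the press's -x with its punch straight above the origin. Upright, only its yaw varies.
- swing_arm (a joint): Angle of the swing arm about the upright column (rad). 0 = home over the tag, against its stop; grows as it swings away towards the press's +y (clockwise from above), to 1.3. Starts at 0.6 to 1.0. Stiff hinge (0.12 N m), stays where left. Level bar 26 mm wide, 18 mm thick, top at z = 80 mm, 202 mm long; punch 115 mm and grip post 190 mm from the hinge axis.
- hinge_top (a point): Point on the hinge axis of the swing arm, at the height of the bar's top (z = 80 mm).
- grip_post (a point): Centre of the top of the wooden grip post on the arm's free end: an upright round peg, 18 mm diameter, standing 32 mm above the bar (from z = 80 to 112 mm). It is fixed to the arm; pinch it from above or push it to swing the arm.
- punch (a joint): Travel of the sprung punch (m): 0 = up, 0.012 = fully down; the spring pushes it back up. It takes about 3 N to start and 8 N fully down. A slow press is no strike: in the first 9 mm the punch must move down faster than 50 mm/s, and it must get at least 10 mm down.
- punch_top (a point): Centre of the flat top of the punch's round steel head, 28 mm diameter, 8 mm thick; z = 126 mm when up, 114 mm when fully down. A coil spring and a 34 mm guide collar (top at z = 89 mm) are below it.
- tag: Loose plywood bottle tag, 58 x 66 x 5 mm, 15 g, lying flat in the bed under the home position of the punch. Origin: centre of its underside.
- mallet: Mallet, about 0.35 kg (0.25 to 0.49), standing on its head: an upright black cylinder, 50 mm diameter, 76 mm tall, with two steel bands. Its lower flat end is the striking face. Origin: centre of that end; z up along the head. The level wooden handle runs along -x: 20 mm wide, 24 mm tall, axis 38 mm above the lower end, far end 140 mm from the head's axis. Centre of mass inside the head.
- mallet_grip (a point): A good place to grip the handle from above: on the handle's axis, 48 mm from the head's axis (23 mm from the head's side), 38 mm above the lower end. Firm grip advised (80 N or more).
- mat: Round cork mat, 150 mm diameter, 6 mm thick, fixed to the table. Origin: centre of its underside. The mallet starts on it and goes back on it with the whole head on the cork.
- jar: Bystander: capped paint jar, 48 mm diameter, 60 mm tall. Origin: centre of its underside.
- tape: Bystander: roll of masking tape lying flat, 100 mm diameter, 24 mm tall. Origin: centre of its underside.
- tumbler: Bystander: glass tumbler, 68 mm diameter, 85 mm tall. Origin: centre of its underside.
Things that resemble listed ones, but are neither listed nor needed, are in the scene too. Several things have the shape of the mallet; the one meant has the colours described above.

How it is judged:
On the way, in this order (a step that is already met when the one before it is completed fails the run):
1. the arm is home over the tag (within 0.035 rad of its stop) (value of joint swing_arm below 0.035 rad), for 0.2 s.
2. the held mallet knocks the punch down at more than 50 mm/s (or comes down on it at more than 0.2 m/s), with the arm home (value of joint swing_arm below 0.04 rad and ((value of joint punch between 0.001 and 0.009 m and velocity of joint punch above 0.05 m/s and height (world z) of mallet above 0.1 m) or (linear speed of mallet above 0.2 m/s and height (world z) of mallet between 0.118 and 0.145 m)) and horizontal distance between mallet and punch_top below 0.037 m and contact force between the fingers and mallet above 1 N).
3. the punch is driven at least 10 mm down, with the held mallet on it and the arm home (value of joint swing_arm below 0.04 rad and value of joint punch above 0.01 m and contact force between mallet and punch above 1 N and contact force between the fingers and mallet above 1 N).
At the end, for the whole second after the job is handed in: The arm is home over the tag (within 0.05 rad), the punch is up again (within 2 mm), the mallet stands upright on its head on the cork mat (head's axis within 55 mm of the mat's centre, tilt under 0.08 rad), released and at rest, and the tag lies in its bed within 12 mm of the centre (value of joint swing_arm below 0.05 rad and value of joint punch below 0.002 m and horizontal distance between mallet and mat below 0.055 m and angle between mallet's own z axis and vertical below 0.08 rad and height (world z) of mallet between 0.003 and 0.01 m and linear speed of mallet below 0.02 m/s and horizontal distance between tag and press below 0.012 m and height (world z) of tag between 0.025 and 0.033 m); the robot touches nothing.
It fails at once if the paint jar is moved more than 20 mm (distance of jar from where it was at the start of the episode above 0.02 m).
It fails at once if the tape roll is moved more than 20 mm (distance of tape from where it was at the start of the episode above 0.02 m).
It fails at once if the glass tumbler is moved more than 20 mm (distance of tumbler from where it was at the start of the episode above 0.02 m).
It fails at once if the punch is pushed down with the gripper (contact force between the fingers and punch above 2 N and value of joint punch above 0.003 m).
It fails at once if the mallet is dropped (falls free at more than 0.6 m/s) (contact force between the fingers and mallet below 0.3 N and linear speed of mallet above 0.6 m/s).
It also fails if it takes over 58 s, if anything falls off the work surface, if the arm or the gripper's body presses on something with over 40 N, if the wrist force passes 120 N, or if a joint passes its speed limit or range.

## Working session

There is one attempt and no reset: what is moved stays moved. The work goes in short steps, Python scripts to look and compute and a tool call to move; the robot and the scene stay as the last step left them, time stands still between calls to the robot, and variables do not carry over. Pictures are saved under pics/ and viewed, at most 10 in all, crops included, and the job is handed in when it is done.

Besides the shell and the picture viewer there is one more tool, called as name([rows], argument=value, ...), one row to a line, values as JSON. drive_tool: Moves the arm, as the interface text tells. Its arguments: {"type":"object","properties":{"deltas":{"type":"array"},"jaw":{"type":"number"},"force":{"type":"number"}},"required":["deltas"]}

```bash
mkdir -p pics; cat > h.py <<'E'
import numpy as np, cv2
from station import manip, vision
def cam(n):
    m=vision.camera_model(n);K=np.array(m["camera_matrix"],float);R=cv2.Rodrigues(np.array(m["rvec"],float))[0];t=np.array(m["tvec"],float).ravel()
    return K,R,t
def ray(n,uv,z):
    K,R,t=cam(n);c=-R.T@t;d=R.T@np.linalg.solve(K,[uv[0],uv[1],1.]);return c+d*(z-c[2])/d[2]
def proj(n,p):
    K,R,t=cam(n);q=K@(R@np.array(p)+t);return q[:2]/q[2]
def snap(n,f):
    im=cv2.cvtColor(np.array(vision.snapshot(n)),cv2.COLOR_RGB2BGR);cv2.imwrite(f"pics/{f}.png",im);return im
E
python3 - <<'E'
from h import *
snap("top","top0");snap("side","side0")
for n in("top","side"):
    K,R,t=cam(n);print(n,K[0,0],-R.T@t,R[2])
s=manip.sense();print(s["t"],s["tcp_pos"],s["tool_rot"],s["force"])
E
```

```text
top 497.00239139121214 [ 0.39059238 -0.04016923  1.20658614] [ 0.1161258   0.00294445 -0.99323015]
side 544.1179086748116 [-0.08834968 -0.71009659  0.68967381] [ 0.55395313  0.61799953 -0.55786424]
0.1 [0.28139562 0.55735772 0.23043997] [ 2.31768316e-01  9.72770533e-01 -8.83015925e-04 -3.97905891e-04] [ 0.25401321 -0.4556694   0.15468589]
```

View pics/top0.png

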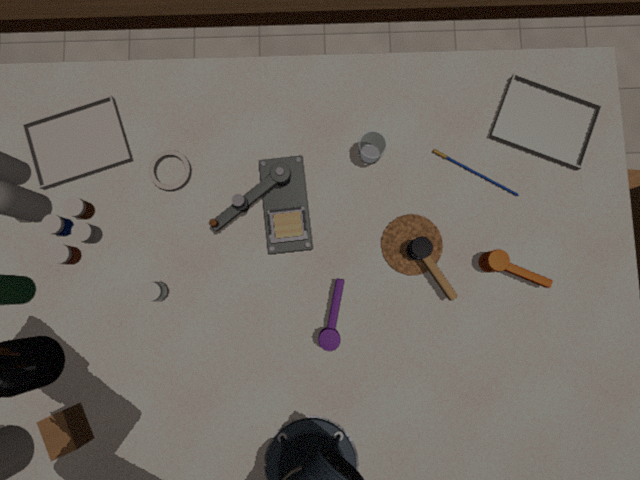

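View pics/side0.png

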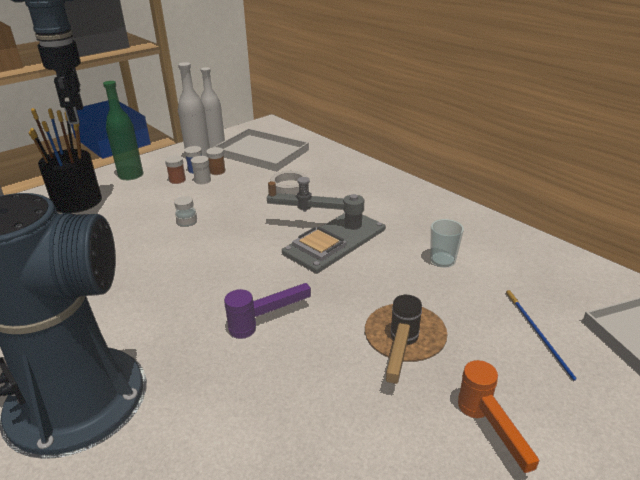

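Top view: there are three mallet shapes: purple (330,340), black head with a wooden handle on the cork mat (420,248), and orange (498,262). The black one fits the description (black head, steel bands, on the mat). The press bed is at (288,224), the hinge at (281,174) and the grip post at (214,222). The bystanders are the tape (171,171), tumbler (371,148) and jar (159,291).

```bash
python3 - <<'E'
from h import *
t=cv2.imread("pics/top0.png");s=cv2.imread("pics/side0.png")
def cr(im,x,y,w,h):return cv2.resize(im[y:y+h,x:x+w],(400,300),interpolation=cv2.INTER_CUBIC)
out=np.vstack([np.hstack([cr(t,360,200,120,90),cr(t,200,150,133,100)]),np.hstack([cr(s,340,280,133,100),cr(s,255,165,144,108)])])
cv2.imwrite("pics/crop0.png",cv2.convertScaleAbs(out,alpha=1.3))
hsv=cv2.cvtColor(t,cv2.COLOR_BGR2HSV)
def blobs(mask,roi,name,z,amin=15):
    m=np.zeros_like(mask);x,y,w,h=roi;m[y:y+h,x:x+w]=mask[y:y+h,x:x+w]
    for c in cv2.findContours(m,cv2.RETR_EXTERNAL,cv2.CHAIN_APPROX_NONE)[0]:
        if cv2.contourArea(c)>amin:
            r=cv2.minAreaRect(c);print(name,np.round(r[0],1),np.round(r[1],1),round(r[2],1),cv2.contourArea(c),np.round(ray("top",r[0],z),4))
for p in [(400,225),(420,248),(440,280),(289,224),(268,190),(214,224),(240,202),(281,174),(60,300+40)]:print(p,hsv[p[1],p[0]])
H,S,V=cv2.split(hsv)
blobs(((S>70)&(H<25)).astype(np.uint8)*255,(370,205,80,80),"mat+handle",.006)
blobs((V<55).astype(np.uint8)*255,(370,205,80,80),"head",.082)
blobs(((S>70)&(H<25)).astype(np.uint8)*255,(262,200,50,45),"tag",.033)
blobs(((S>90)&(H<20)).astype(np.uint8)*255,(200,205,30,35),"post",.1)
blobs(((V<105)&(S<80)).astype(np.uint8)*255,(255,145,65,115),"press",.016)
E
```

```text
(400, 225) [ 14 124 105]
(420, 248) [158  25  41]
(440, 280) [ 16 112 121]
(289, 224) [ 17  96 133]
(268, 190) [36 53 24]
(214, 224) [ 14 170  84]
(240, 202) [173  19 108]
(281, 174) [176  21  85]
(60, 340) [14 37 75]
mat+handle [412.7 251.7] [75.9 60.8] 80.3 3017.0 [ 0.4847 -0.2572  0.006 ]
head [426.8 256.5] [53.4 28.9] 38.7 548.5 [ 0.4669 -0.2749  0.082 ]
tag [287.3 224.4] [23.6 27.1] 84.3 584.5 [0.5558 0.0429 0.033 ]
post [213.5 222.5] [8.5 7.1] 45.0 43.5 [0.5553 0.2043 0.1   ]
press [281.5 205.1] [95.8 52.3] 83.6 4293.0 [0.606  0.0573 0.016 ]
```

View pics/crop0.png

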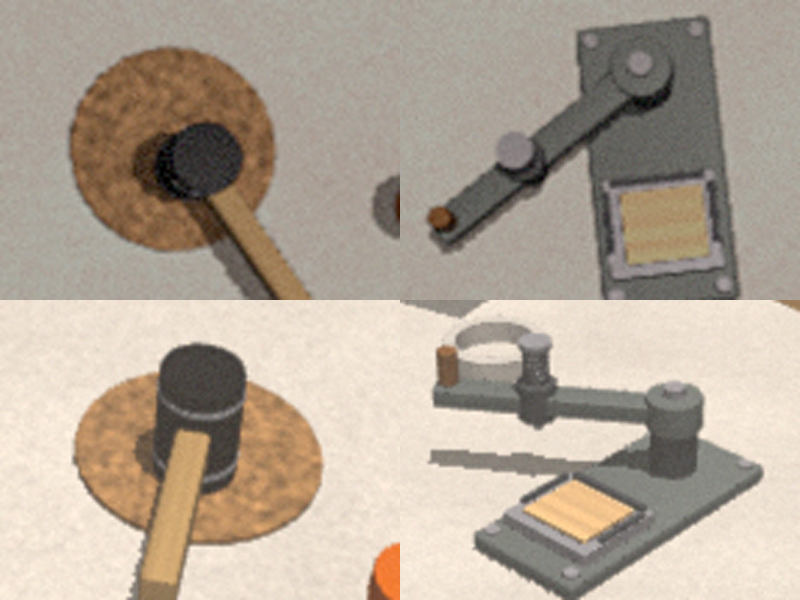

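The crop confirms it: a black head with two steel bands and a wooden handle, on the cork mat. Head top is at (422,248), mat centre at (412,245), punch head at (239,200) and post at (213,222).

```bash
python3 - <<'E'
from h import *
from scipy.spatial.transform import Rotation as Ro
t=cv2.imread("pics/top0.png");hsv=cv2.cvtColor(t,cv2.COLOR_BGR2HSV);H,S,V=cv2.split(hsv)
r=lambda uv,z:ray("top",uv,z)[:2]
mat=r((411.6,244.6),.006);head=r((422.4,247.7),.082)
print("mat",mat,"head",head)
# handle: mask outside mat disc
m=((S>70)&(H<25)).astype(np.uint8)*255;cv2.circle(m,(412,245),32,0,-1);m[:, :400]=0;m[:240]=0;m[:,462:]=0;m[310:]=0
c=max(cv2.findContours(m,0,1)[0],key=cv2.contourArea);P=cv2.boxPoints(cv2.minAreaRect(c));print("handle box",np.round(P,1),cv2.minAreaRect(c))
cen=r(cv2.minAreaRect(c)[0],.054);print("handle cen",cen,"yaw(-x dir) deg",np.degrees(np.arctan2(*(cen-head)[::-1])),np.linalg.norm(cen-head))
# side check of head top
h2=ray("side",(340+201/3.008,280+(364-300)/3.0),.082);print("side head",h2[:2])
# press
a=lambda x,y:(200+(x-400)/3.008,150+y/3.0)
L=[r(a(578,30),.016),r(a(605,290),.016)];Rr=[r(a(708,18),.016),r(a(738,290),.016)]
for e in(L,Rr):print("press yaw",np.degrees(np.arctan2(*(e[0]-e[1])[::-1])))
u=r(a(578,30),.016)-r(a(708,18),.016);print("short edge",np.degrees(np.arctan2(u[1],u[0]))-90,np.linalg.norm(u))
tag=r((287.3,224.4),.033);print("tag",tag)
post=r(a(440,216),.112);pun=r(a(517,151),.126);print("post",post,"punch",pun,np.linalg.norm(post-pun))
print("arm line deg",np.degrees(np.arctan2(*(post-pun)[::-1])),"hinge",pun-(post-pun)/.075*.115)
for z in(.08,.09,.1,.11):print("hingecap",z,r(a(640,64),z))
s=manip.sense();print(Ro.from_quat(s["tool_rot"]).as_matrix())
for n,z in(((171,171),.024),((159,291),.06),((371,148),.05)):print(r(n,z))
E
```

```text
mat [ 0.50197031 -0.25549423] head [ 0.4871939  -0.26599153]
handle box [[429.1 271.8]
 [437.  266.3]
 [457.4 295.7]
 [449.4 301.2]] ((443.23199462890625, 283.7240295410156), (35.73373031616211, 9.676568031311035), 55.304847717285156)
handle cen [ 0.40501737 -0.31536413] yaw(-x dir) deg -149.0020702947532 0.09586780050257934
side head [ 0.49264812 -0.2605297 ]
press yaw 5.06287765833017
press yaw 4.837828568342271
short edge 3.798786343049386 0.10663678148836872
tag [0.55588155 0.04298929]
post [0.55468832 0.20212003] punch [0.59938986 0.14233702] 0.07464741041003821
arm line deg 126.78656486124859 hinge [0.66793223 0.05066974]
hingecap 0.08 [0.67389279 0.05474024]
hingecap 0.09 [0.67137811 0.05389779]
hingecap 0.1 [0.66886343 0.05305534]
hingecap 0.11 [0.66634875 0.05221289]
[[-8.92566579e-01  4.50914074e-01 -1.18345248e-03]
 [ 4.50915479e-01  8.92565336e-01 -1.53349979e-03]
 [ 3.64832024e-04 -1.90238770e-03 -9.99998124e-01]]
[0.69628366 0.32458569]
[0.40579262 0.33872581]
[ 0.73229381 -0.16177791]
```

drive_tool([
  [[-36,-17,0,0],[-73,-35,0,0],[-109,-52,0,0],[-146,-70,0,0],[-182,-87,0,0]],
], jaw=60, force=30)

```text
t: 0.52
tcp_pos: [0.4054, 0.3964, 0.2309]
tool_rot: [0.231, 0.973, -0.0, -0.0]
force: [0.2, -0.2, 0.9]
finger_gap: 0.702
gripper_force: 0.0
```

drive_tool([
  [[-36,-17,0,0],[-73,-35,0,0],[-109,-52,0,0],[-146,-70,0,0],[-182,-87,0,0]],
])

```text
t: 0.93
tcp_pos: [0.5288, 0.2364, 0.2309]
tool_rot: [0.232, 0.973, -0.0, -0.0]
force: [-0.2, 0.4, -0.7]
finger_gap: 0.705
gripper_force: 0.0
```

drive_tool([
  [[-20,-10,15,0.115],[-40,-20,35,0.23],[-40,-20,60,0.345],[-40,-20,60,0.46],[-40,-20,60,0.46]],
])

```text
t: 1.35
tcp_pos: [0.5537, 0.2015, 0.169]
tool_rot: [0.449, 0.894, -0.001, -0.002]
force: [-0.7, -0.2, 0.4]
finger_gap: 0.704
gripper_force: 0.0
```

drive_tool([
  [[0,0,30,0],[0,0,60,0],[0,0,80,0],[0,0,80,0]],
])

```text
t: 1.68
tcp_pos: [0.552, 0.2023, 0.0879]
tool_rot: [0.446, 0.895, -0.002, -0.003]
force: [-1.3, 0.3, 0.5]
finger_gap: 0.704
gripper_force: 0.0
```

drive_tool([
  [[0,0,0,0],[0,0,0,0],[0,0,0,0],[0,0,0,0],[0,0,0,0]],
], jaw=0)

```text
t: 2.1
tcp_pos: [0.5563, 0.2029, 0.0933]
tool_rot: [0.447, 0.894, 0.001, 0.002]
force: [-0.7, 0.3, 6.0]
finger_gap: 0.197
gripper_force: 29.4
```

```bash
python3 - <<'E'
import numpy as np
h=np.array([.6695,.0525])
# swing: rows of 5.8deg; in the tool frame at each call start x radial outward, y = x turned -90 (world)
def rows(a):
    R=190;return [[round(R*(np.cos(b)-1),1),round(-R*np.sin(b),1),0,round(-b,3)] for b in a]
d=np.radians
print(rows(d([3,7,11,15,19])));print(rows(d([1,2,2.5,3,3])))
E
```

```text
[[np.float64(-0.3), np.float64(-9.9), 0, np.float64(-0.052)], [np.float64(-1.4), np.float64(-23.2), 0, np.float64(-0.122)], [np.float64(-3.5), np.float64(-36.3), 0, np.float64(-0.192)], [np.float64(-6.5), np.float64(-49.2), 0, np.float64(-0.262)], [np.float64(-10.4), np.float64(-61.9), 0, np.float64(-0.332)]]
[[np.float64(-0.0), np.float64(-3.3), 0, np.float64(-0.017)], [np.float64(-0.1), np.float64(-6.6), 0, np.float64(-0.035)], [np.float64(-0.2), np.float64(-8.3), 0, np.float64(-0.044)], [np.float64(-0.3), np.float64(-9.9), 0, np.float64(-0.052)], [np.float64(-0.3), np.float64(-9.9), 0, np.float64(-0.052)]]
```

drive_tool([
  [[0,-10,-4,-0.052],[-1.4,-23,-4,-0.122],[-3.5,-36.3,-4,-0.192],[-6.5,-49.2,-4,-0.262],[-10.4,-61.9,-4,-0.332]],
])

```text
t: 2.52
tcp_pos: [0.5132, 0.1556, 0.0937]
tool_rot: [0.291, 0.957, -0.0, 0.002]
force: [8.5, -3.6, -21.3]
finger_gap: 0.192
gripper_force: 31.6
```

drive_tool([
  [[-0.3,-10,0,-0.052],[-1.4,-23,0,-0.122],[-3.5,-36.3,0,-0.192],[-6.5,-49.2,0,-0.262],[-10.4,-61.9,0,-0.332]],
])

```text
t: 2.93
tcp_pos: [0.4889, 0.0987, 0.0937]
tool_rot: [0.13, 0.992, 0.0, 0.004]
force: [9.9, -2.2, -27.2]
finger_gap: 0.192
gripper_force: 31.2
```

drive_tool([
  [[-1.5,-10,3,-0.052],[-2.9,-23,3,-0.122],[-5,-36.3,3,-0.192],[-8,-49.2,3,-0.262],[-11,-60,3,-0.32]],
])

```text
t: 3.35
tcp_pos: [0.4842, 0.0381, 0.0934]
tool_rot: [-0.029, 1.0, -0.001, 0.004]
force: [6.8, 0.9, -2.5]
finger_gap: 0.189
gripper_force: 33.4
```

drive_tool([
  [[0,-3,0,-0.02],[0,-5,0,-0.03],[0,-5,0,-0.03]],
])

```text
t: 3.6
tcp_pos: [0.4843, 0.0368, 0.0934]
tool_rot: [-0.04, 0.999, 0.002, 0.004]
force: [6.0, 15.3, -1.4]
finger_gap: 0.196
gripper_force: 33.6
```

```bash
python3 - <<'E'
from h import *
im=snap("top","top1");s=manip.sense();print(s["tcp_pos"],s["force"])
h=np.array([.6695,.0525]);v=np.array(s["tcp_pos"][:2])-h;print(np.degrees(np.arctan2(v[1],v[0]))%360,np.linalg.norm(v))
t=np.array(snap("side","side1"))
a=cv2.resize(im[150:250,220:353],(400,300));b=cv2.resize(t[165:273,255:399],(400,300));cv2.imwrite("pics/crop1.png",cv2.convertScaleAbs(np.hstack([a,b]),alpha=1.4))
E
```

```text
[0.48420762 0.03683108 0.09339331] [ 5.38842025 15.06760593 -1.28542169]
184.83361715990458 0.18595370520074647
```

View pics/crop1.png

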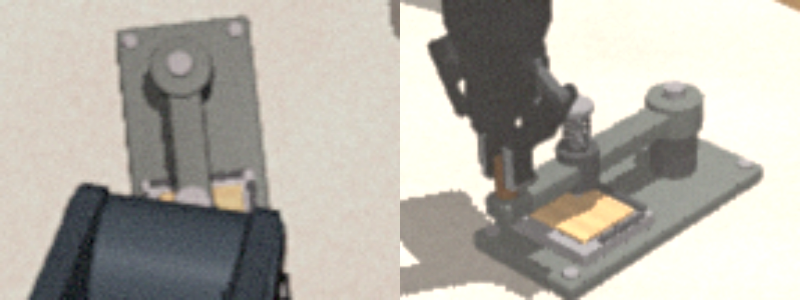

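Crop: the arm lies over the tag along the press's -x. The punch is up, the post is in the jaws at the stop, and the side force is 15 N.

drive_tool([
  [[0,0,0,0],[0,0,0,0],[0,0,0,0]],
], jaw=50)

```text
t: 3.95
tcp_pos: [0.4808, 0.0341, 0.0927]
tool_rot: [-0.043, 0.999, -0.0, 0.0]
force: [0.5, -0.3, 0.0]
finger_gap: 0.581
gripper_force: 0.0
```

drive_tool([
  [[0,0,-30,0],[0,0,-65,0],[0,0,-100,0],[0,0,-120,0]],
])

```text
t: 4.28
tcp_pos: [0.4818, 0.0336, 0.2156]
tool_rot: [-0.043, 0.999, -0.001, 0.002]
force: [0.7, -0.0, 0.7]
finger_gap: 0.588
gripper_force: 0.0
```

```bash
python3 - <<'E'
from h import *
t=cv2.imread("pics/top0.png");s=cv2.imread("pics/side0.png")
# head axis: dark pixels; top-view outline of top disc via upper-right arc; side view: left/right silhouette midline
V=cv2.cvtColor(s,cv2.COLOR_BGR2HSV)[:,:,2]
for y in range(294,320,3):
    x=np.where(V[y,375:440]<80)[0]; print(y,x.min()+375 if len(x) else None,x.max()+375 if len(x) else None)
V=cv2.cvtColor(t,cv2.COLOR_BGR2HSV)[:,:,2]
for y in range(234,262,3):
    x=np.where(V[y,395:445]<62)[0]; print(y,x.min()+395 if len(x) else None,x.max()+395 if len(x) else None)
for hd in([.487,-.266,.082],[.4926,-.2605,.082],[.490,-.2633,.082]):
    b=[hd[0],hd[1],.006];print(hd,proj("top",hd),proj("side",hd),proj("side",b))
r=lambda uv,z:ray("top",uv,z)[:2]
p,q=r((433,269),.054),r((453.4,298.5),.054);print(np.degrees(np.arctan2(*(q-p)[::-1])),p,q)
# side handle: top ridge line center near head and far end
p,q=ray("side",(340+192/3.,280+135/3.),.056),ray("side",(340+160/3.,280+275/3.),.056);print("side hand",np.degrees(np.arctan2(*(q-p)[1::-1])),p,q)
m=manip.sense();print(m["tcp_pos"],m["tool_rot"],m["force"])
t2=snap("top","top2")
E
```

```text
294 None None
297 397 415
300 394 419
303 393 420
306 393 420
309 393 420
312 392 420
315 392 417
318 392 419
234 None None
237 418 425
240 407 428
243 402 431
246 401 432
249 400 431
252 400 430
255 403 428
258 407 422
261 416 423
[0.487, -0.266, 0.082] [422.4080402 247.7850094] [407.06299091 304.29500075] [404.0216338  336.85948017]
[0.4926, -0.2605, 0.082] [419.86026655 245.39403991] [406.79026279 301.33738909] [403.78084572 333.81389262]
[0.49, -0.2633, 0.082] [421.15140183 246.50083447] [407.02526382 302.77373587] [403.99590048 335.29326518]
-147.89903292481065 [ 0.43951866 -0.29360769] [ 0.3706452  -0.33681355]
side hand -147.282850124187 [ 0.4666775  -0.27929372  0.056     ] [ 0.37489352 -0.33825679  0.056     ]
[0.48177655 0.03363308 0.21559034] [-4.29726331e-02  9.99073811e-01 -6.51389069e-04  2.10916097e-03] [ 0.72587175 -0.01398821  0.68857458]
```

drive_tool([
  [[6,-32,0,0],[12,-64,0,0],[18,-96,0,0],[24,-128,0,0],[30,-160,0,0]],
])

```text
t: 4.75
tcp_pos: [0.4638, -0.1293, 0.2123]
tool_rot: [-0.043, 0.999, -0.0, -0.0]
force: [0.8, 0.2, -0.3]
finger_gap: 0.584
gripper_force: 0.0
```

drive_tool([
  [[6,-32,0,-0.095],[12,-64,10,-0.19],[18,-96,30,-0.285],[24,-128,60,-0.38],[31,-160,85,-0.473]],
])

```text
t: 5.17
tcp_pos: [0.452, -0.2846, 0.1275]
tool_rot: [-0.268, 0.963, -0.006, -0.008]
force: [0.4, 0.4, 0.0]
finger_gap: 0.583
gripper_force: 0.0
```

drive_tool([
  [[0,0,0,0],[0,0,0,0]],
])

```text
t: 5.33
tcp_pos: [0.4521, -0.2822, 0.1263]
tool_rot: [-0.269, 0.963, -0.003, -0.009]
force: [-1.0, 1.3, 0.0]
finger_gap: 0.591
gripper_force: 0.0
```

```bash
python3 - <<'E'
from h import *
from scipy.spatial.transform import Rotation as Ro
m=manip.sense();R=Ro.from_quat(m["tool_rot"]).as_matrix();print(m["tcp_pos"],m["q"],np.degrees(np.arctan2(R[1,0],R[0,0])))
print("delta mm",R.T@(np.array([.448,-.2895,.026])-m["tcp_pos"])*1000)
im=snap("top","top3");t=snap("side","side3")
a=cv2.resize(im[150:250,220:353],(400,300));b=cv2.resize(t[240:402,310:526],(400,300));cv2.imwrite("pics/crop3.png",cv2.convertScaleAbs(np.hstack([a,b]),alpha=1.4))
E
```

```text
[ 0.45206937 -0.2822139   0.12631376] [-0.75711695  0.56066574  1.75410967 -0.02566673  0.83101882 -2.85427761] -148.84851686747533
delta mm [  5.30967856  -4.01333616 100.4400239 ]
```

View pics/crop3.png

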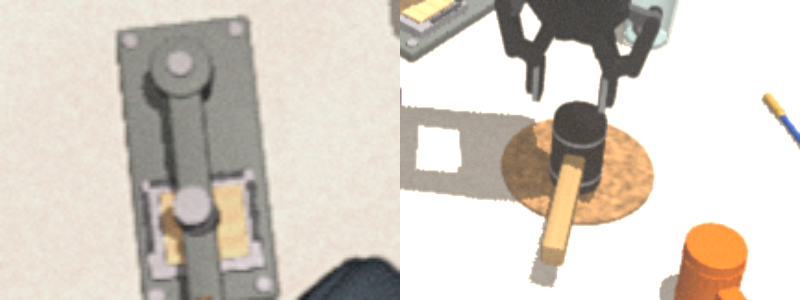

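Crop: the arm is still home, with the punch top at about (284,218) in the top view. The mallet stands upright on its mat. Joint 6 is at its limit, so I'll use the half-turned grasp.

drive_tool([
  [[0,0,-10,0.12],[0,0,-10,0.24],[0,0,-10,0.36],[0,0,-10,0.48],[0,0,-10,0.6]],
])

```text
t: 5.85
tcp_pos: [0.4541, -0.2803, 0.1402]
tool_rot: [0.029, 1.0, -0.008, -0.005]
force: [-0.4, 0.3, -0.3]
finger_gap: 0.587
gripper_force: 0.0
```

drive_tool([
  [[0,0,0,0.12],[0,0,0,0.24],[0,0,0,0.36],[0,0,0,0.48],[0,0,0,0.6]],
])

```text
t: 6.27
tcp_pos: [0.4541, -0.2803, 0.1402]
tool_rot: [0.323, 0.946, -0.009, -0.002]
force: [-0.1, 0.1, 0.2]
finger_gap: 0.589
gripper_force: 0.0
```

drive_tool([
  [[0,0,0,0.12],[0,0,0,0.24],[0,0,0,0.36],[0,0,0,0.48],[0,0,0,0.6]],
])

```text
t: 6.68
tcp_pos: [0.4541, -0.2802, 0.1401]
tool_rot: [0.588, 0.809, -0.01, 0.0]
force: [-0.9, -0.8, 0.2]
finger_gap: 0.584
gripper_force: 0.0
```

drive_tool([
  [[0,0,0,0.12],[0,0,0,0.24],[0,0,0,0.36],[0,0,0,0.48],[0,0,0,0.6]],
])

```text
t: 7.1
tcp_pos: [0.4541, -0.2802, 0.1402]
tool_rot: [0.801, 0.599, -0.009, 0.003]
force: [-0.9, -0.2, -0.0]
finger_gap: 0.585
gripper_force: 0.0
```

drive_tool([
  [[0,0,0,0.12],[0,0,0,0.24],[0,0,0,0.36],[0,0,0,0.48],[0,0,0,0.6]],
])

```text
t: 7.52
tcp_pos: [0.4542, -0.2802, 0.1402]
tool_rot: [0.942, 0.335, -0.008, 0.006]
force: [0.1, 0.4, -0.2]
finger_gap: 0.585
gripper_force: 0.0
```

drive_tool([
  [[0,0,0,0.11],[0,0,0,0.11],[0,0,0,0.11]],
])

```text
t: 7.77
tcp_pos: [0.454, -0.2807, 0.1397]
tool_rot: [0.958, 0.287, -0.008, 0.006]
force: [-0.6, -0.1, 0.3]
finger_gap: 0.587
gripper_force: 0.0
```

```bash
python3 - <<'E'
from h import *
from scipy.spatial.transform import Rotation as Ro
m=manip.sense();R=Ro.from_quat(m["tool_rot"]).as_matrix();print(m["t"],m["tcp_pos"],m["q"],m["tool_rot"],np.degrees(np.arctan2(R[1,0],R[0,0])))
print("delta mm",R.T@(np.array([.448,-.2895,.026])-m["tcp_pos"])*1000)
print("punch",ray("top",(283.8,218.3),.126))
E
```

```text
7.7667 [ 0.45404449 -0.28065652  0.13966518] [-0.75237704  0.53806166  1.74703419 -0.02510019  0.85416318  0.25258252] [ 0.95787045  0.28704201 -0.00755105  0.0058369 ] 33.359964530903135
delta mm [ -7.88484766   3.28293681 113.84887852]
punch [0.55653125 0.04384089 0.126     ]
```

drive_tool([
  [[-8,3.3,20,0.024],[-8,3.3,45,0.024],[-8,3.3,70,0.024],[-8,3.3,95,0.024],[-8,3.3,113,0.024]],
])

```text
t: 8.18
tcp_pos: [0.4471, -0.2896, 0.0245]
tool_rot: [0.961, 0.275, -0.008, 0.005]
force: [-0.1, 0.3, 0.1]
finger_gap: 0.587
gripper_force: 0.0
```

drive_tool([
  [[0,0,0,0],[0,0,0,0]],
])

```text
t: 8.35
tcp_pos: [0.4471, -0.2897, 0.0253]
tool_rot: [0.962, 0.274, -0.008, 0.004]
force: [-0.5, -1.2, -0.5]
finger_gap: 0.584
gripper_force: 0.0
```

```bash
python3 - <<'E'
from h import *
from scipy.spatial.transform import Rotation as Ro
m=manip.sense();R=Ro.from_quat(m["tool_rot"]).as_matrix();print(m["t"],m["tcp_pos"],m["force"],m["tool_rot"],np.degrees(np.arctan2(R[1,0],R[0,0])))
print("delta mm",R.T@(np.array([.448,-.2895,.026])-m["tcp_pos"])*1000)
im=snap("top","top4");t=snap("side","side4")
a=cv2.resize(im[200:290,360:480],(400,300));b=cv2.resize(t[265:385,325:485],(400,300));cv2.imwrite("pics/crop4.png",cv2.convertScaleAbs(np.hstack([a,b]),alpha=1.4))
E
```

```text
8.35 [ 0.44709282 -0.28965821  0.0253099 ] [-0.47252911 -1.15007907 -0.46023508] [ 0.96157734  0.27436997 -0.00838377  0.00445642] 31.848305189547148
delta mm [ 0.84112841  0.34710127 -0.70446625]
```

View pics/crop4.png

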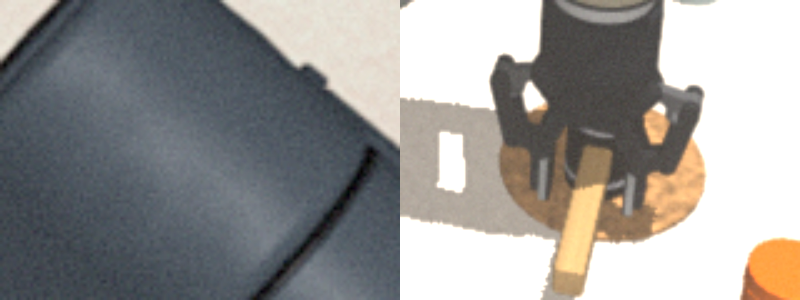

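Crop: the fingers straddle the handle close to the head, so the grasp is ready.

drive_tool([
  [[0,0,0,0],[0,0,0,0],[0,0,0,0],[0,0,0,0],[0,0,0,0]],
], jaw=0, force=110)

```text
t: 8.87
tcp_pos: [0.4481, -0.291, 0.0269]
tool_rot: [0.962, 0.273, -0.007, 0.006]
force: [-0.7, 0.5, 5.2]
finger_gap: 0.218
gripper_force: 107.1
```

```bash
python3 - <<'E'
from h import *
m=manip.sense();print(m["t"],m["tcp_pos"],m["force"],m["tool_rot"],m["finger_gap"]*85.4)
E
```

```text
8.8667 [ 0.44814684 -0.29100398  0.02692559] [-0.72667713  0.48431536  5.15937852] [ 0.96185642  0.2733857  -0.00721139  0.00636318] 18.595517130659285
```

drive_tool([
  [[0,0,-15,0],[0,0,-45,0],[0,0,-80,0],[0,0,-115,0],[0,0,-150,0]],
])

```text
t: 9.28
tcp_pos: [0.4482, -0.2873, 0.1765]
tool_rot: [0.962, 0.273, -0.009, 0.004]
force: [0.7, -0.9, -3.6]
finger_gap: 0.212
gripper_force: 108.0
```

drive_tool([
  [[0,0,-10,0],[0,0,-10,0]],
])

```text
t: 9.45
tcp_pos: [0.4506, -0.2892, 0.1884]
tool_rot: [0.962, 0.273, -0.006, 0.008]
force: [-0.6, -0.4, -4.5]
finger_gap: 0.215
gripper_force: 108.3
```

```bash
python3 - <<'E'
from h import *
from scipy.spatial.transform import Rotation as Ro
m=manip.sense();R=Ro.from_quat(m["tool_rot"]).as_matrix();print(m["t"],m["q"],m["tcp_pos"],m["force"],m["tool_rot"],np.degrees(np.arctan2(R[1,0],R[0,0])))
print("delta mm",R.T@(np.array([.514,.0175,m["tcp_pos"][2]])-m["tcp_pos"])*1000)
E
```

```text
9.45 [-0.76856021  0.46426759  1.70496905 -0.02325067  0.96456636  0.26141824] [ 0.45063451 -0.28919402  0.18838638] [-0.5856932  -0.37856392 -4.4939791 ] [ 0.96182992  0.27345252 -0.00628121  0.00821436] 31.73549936341622
delta mm [ 215.18251053 -227.44709066   -6.38079854]
```

drive_tool([
  [[15,-16,-1,0],[38,-40,-1,0],[61,-64,-2,0],[84,-88,-2,0],[107,-112,-3,0]],
])

```text
t: 9.87
tcp_pos: [0.4794, -0.1343, 0.1831]
tool_rot: [0.962, 0.273, -0.01, 0.003]
force: [0.3, -0.4, -4.3]
finger_gap: 0.213
gripper_force: 108.1
```

drive_tool([
  [[23,-24,-1,0],[46,-48,-1,0],[69,-73,-2,0],[92,-98,-2,0],[108,-115,-3,0]],
])

```text
t: 10.28
tcp_pos: [0.5105, 0.0213, 0.1833]
tool_rot: [0.962, 0.274, -0.011, 0.003]
force: [0.3, -0.3, -4.0]
finger_gap: 0.218
gripper_force: 108.2
```

drive_tool([
  [[0,0,0,0],[0,0,0,0],[0,0,0,0]],
])

```text
t: 10.53
tcp_pos: [0.5114, 0.0181, 0.1844]
tool_rot: [0.962, 0.274, -0.01, 0.004]
force: [-0.3, 0.3, -4.3]
finger_gap: 0.215
gripper_force: 108.2
```

```bash
python3 - <<'E'
from h import *
from scipy.spatial.transform import Rotation as Ro
m=manip.sense();R=Ro.from_quat(m["tool_rot"]).as_matrix();print(m["t"],m["tcp_pos"],m["force"],m["tool_rot"],np.degrees(np.arctan2(R[1,0],R[0,0])))
print("delta mm",R.T@(np.array([.514,.0175,.163])-m["tcp_pos"])*1000, "zaxis",R[:,2])
im=snap("top","top5");t=snap("side","side5")
p=proj("top",[.5558,.0432,.15]);print(p,proj("side",[.5558,.0432,.126]),proj("side",[.5558,.0432,.167]),proj("side",[.5558,.0432,.243]))
a=cv2.resize(im[170:260,230:350],(400,300));b=cv2.resize(t[130:265,240:420],(400,300));cv2.imwrite("pics/crop5.png",cv2.convertScaleAbs(np.hstack([a,b]),alpha=1.4))
E
```

```text
10.5333 [0.51142005 0.01808236 0.18438757] [-0.30205679  0.28426904 -4.29920784] [ 0.96179055  0.27356648 -0.01002812  0.00444425] 31.75326280638697
delta mm [ 2.35143773  1.78754326 21.34710539] zaxis [-0.01685831 -0.01403559 -0.99975937]
[283.20603823 216.95706992] [317.9588573  202.82627566] [317.56473824 185.37329545] [316.78967612 151.05081517]
```

View pics/crop5.png

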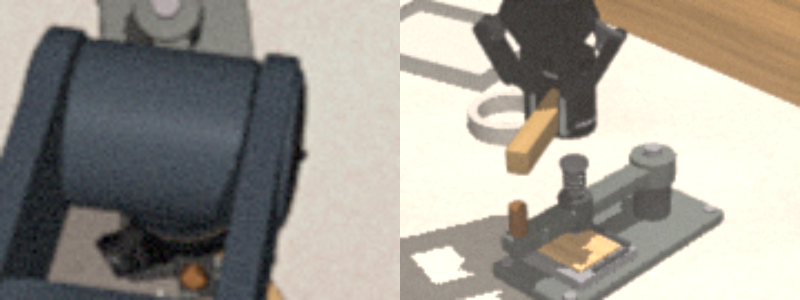

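Crop: the held mallet's head is straight above the punch. The face is at about z 0.163, roughly 37 mm above the punch top. Now I'll strike.

drive_tool([
  [[3,2,8,0],[3,2,22,0],[3,2,38,0],[3,2,54,0],[3,2,54,0]],
])

```text
t: 11.05
tcp_pos: [0.515, 0.0161, 0.1309]
tool_rot: [0.962, 0.272, -0.009, 0.005]
force: [-2.1, -0.7, 3.0]
finger_gap: 0.216
gripper_force: 112.4
```

```bash
python3 - <<'E'
from h import *
m=manip.sense();print(m["t"],m["tcp_pos"],m["force"],m["ft_torque"],m["tool_rot"],m["finger_gap"]*85.4,m["gripper_force"])
E
```

```text
11.05 [0.51496058 0.0160733  0.13087628] [-2.08010799 -0.68873875  2.95016364] [-0.13815679  0.61561404  0.04566171] [ 0.96213138  0.27238772 -0.00929611  0.00466119] 18.445415083582326 112.43976831436157
```

drive_tool([
  [[0,0,3,0],[0,0,3,0]],
])

```text
t: 11.22
tcp_pos: [0.5149, 0.0161, 0.1302]
tool_rot: [0.962, 0.273, -0.009, 0.005]
force: [-5.6, -0.9, 11.6]
finger_gap: 0.216
gripper_force: 113.7
```

```bash
python3 - <<'E'
from h import *
m=manip.sense();print(m["t"],m["tcp_pos"],m["force"],m["ft_torque"],m["tool_rot"])
t=snap("side","side6");im=snap("top","top6")
b=cv2.resize(t[165:255,260:380],(800,600),interpolation=cv2.INTER_CUBIC);cv2.imwrite("pics/crop6.png",cv2.convertScaleAbs(b,alpha=1.6))
E
```

```text
11.2167 [0.51492406 0.01608757 0.13020205] [-5.59009157 -0.88036319 11.63715259] [0.06282717 0.8343777  0.04714517] [ 0.96206444  0.27263141 -0.00894054  0.0049188 ]
```

View pics/crop6.png

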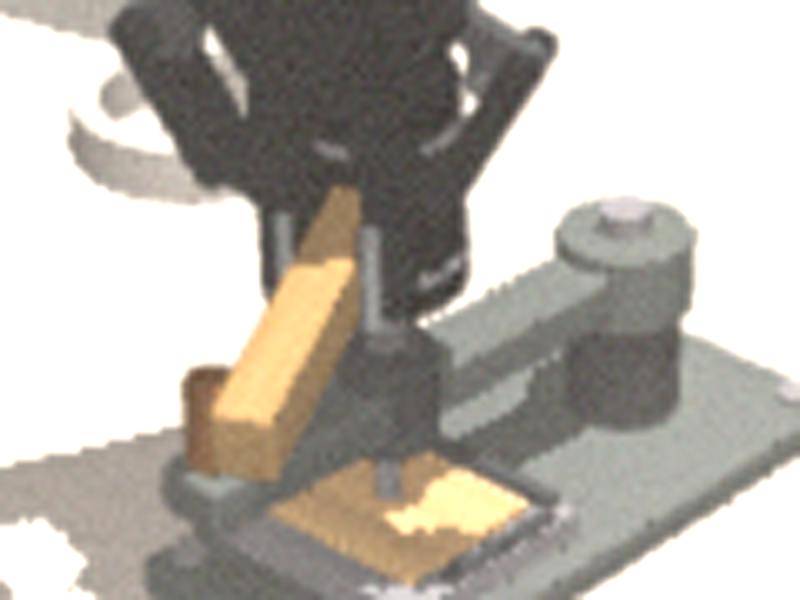

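Crop: the punch is fully down. Its tip is on the tag, the arm is home, and the net press force has risen to about 16 N with the TCP stalled. Lifting off and carrying the mallet back.

drive_tool([
  [[0,0,-10,0],[0,0,-28,0],[0,0,-52,0],[0,0,-62,0],[0,0,-62,0]],
])

```text
t: 11.73
tcp_pos: [0.5189, 0.0172, 0.1935]
tool_rot: [0.962, 0.273, -0.005, 0.007]
force: [1.0, -0.7, -3.6]
finger_gap: 0.215
gripper_force: 111.8
```

```bash
python3 - <<'E'
from h import *
from scipy.spatial.transform import Rotation as Ro
m=manip.sense();R=Ro.from_quat(m["tool_rot"]).as_matrix();print(m["t"],m["tcp_pos"],m["force"],m["tool_rot"])
print("delta mm",R.T@(np.array([.460,-.282,m["tcp_pos"][2]])-m["tcp_pos"])*1000)
E
```

```text
11.7333 [0.51890478 0.01724644 0.1935243 ] [ 0.98445224 -0.73196983 -3.62933321] [ 0.96203074  0.27281795 -0.00493207  0.00654922]
delta mm [-207.19406001  223.75114847    4.92463091]
```

drive_tool([
  [[-14,15,0,0],[-36,39,1,0],[-59,64,1,0],[-82,88,2,0],[-104,112,2,0]],
])

```text
t: 12.15
tcp_pos: [0.4857, -0.1331, 0.1903]
tool_rot: [0.962, 0.273, -0.009, 0.004]
force: [0.3, -0.0, -4.2]
finger_gap: 0.212
gripper_force: 111.7
```

drive_tool([
  [[-23,25,0,0],[-46,50,1,0],[-69,74,1,0],[-90,98,2,0],[-103,112,2,0]],
])

```text
t: 12.57
tcp_pos: [0.4573, -0.285, 0.1908]
tool_rot: [0.962, 0.272, -0.008, 0.006]
force: [0.8, -0.6, -3.5]
finger_gap: 0.216
gripper_force: 111.7
```

drive_tool([
  [[0,0,20,0],[0,0,50,0],[0,0,80,0],[0,0,110,0],[0,0,125,0]],
])

```text
t: 12.98
tcp_pos: [0.4543, -0.2817, 0.0629]
tool_rot: [0.962, 0.273, -0.01, 0.002]
force: [-0.4, -0.2, -2.9]
finger_gap: 0.215
gripper_force: 111.5
```

drive_tool([
  [[0,0,10,0],[0,0,15,0],[0,0,15,0],[0,0,15,0]],
])

```text
t: 13.32
tcp_pos: [0.4569, -0.2837, 0.0525]
tool_rot: [0.962, 0.273, -0.008, 0.006]
force: [-0.2, 0.6, -3.1]
finger_gap: 0.216
gripper_force: 111.5
```

```bash
python3 - <<'E'
from h import *
m=manip.sense();print(m["t"],m["tcp_pos"],m["force"],m["ft_torque"],m["tool_rot"])
im=snap("top","top7");t=snap("side","side7")
a=cv2.resize(im[150:250,220:353],(400,300));b=cv2.resize(t[255:375,325:485],(400,300),interpolation=cv2.INTER_CUBIC);cv2.imwrite("pics/crop7.png",cv2.convertScaleAbs(np.hstack([a,b]),alpha=1.4))
E
```

```text
13.3167 [ 0.45685952 -0.28368382  0.05246663] [-0.20793671  0.58109521 -3.10226283] [-0.10614516  0.08678917  0.01961336] [ 0.96188948  0.27327242 -0.00775619  0.00553711]
```

View pics/crop7.png

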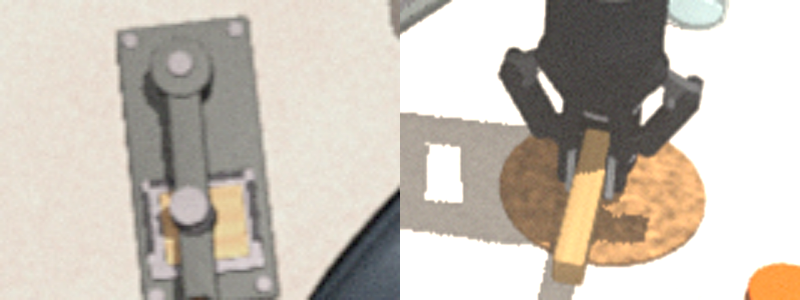

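Crop: the arm is still home with the punch up and the tag in its bed. The mallet hangs upright just above the mat. Lowering until it touches.

drive_tool([
  [[0,0,8,0],[0,0,16,0],[0,0,20,0],[0,0,22,0],[0,0,23,0]],
])

```text
t: 13.83
tcp_pos: [0.4559, -0.2834, 0.0286]
tool_rot: [0.962, 0.273, -0.008, 0.005]
force: [-0.0, -0.3, -3.6]
finger_gap: 0.214
gripper_force: 111.6
```

drive_tool([
  [[0,0,1,0],[0,0,2,0],[0,0,2,0]],
])

```text
t: 14.08
tcp_pos: [0.4562, -0.2837, 0.0271]
tool_rot: [0.962, 0.273, -0.008, 0.005]
force: [-0.2, -0.1, -3.9]
finger_gap: 0.215
gripper_force: 111.6
```

drive_tool([
  [[0,0,1,0],[0,0,1.5,0],[0,0,1.5,0]],
])

```text
t: 14.33
tcp_pos: [0.4561, -0.2837, 0.0257]
tool_rot: [0.962, 0.273, -0.008, 0.005]
force: [-0.4, 0.8, -2.9]
finger_gap: 0.21
gripper_force: 111.6
```

drive_tool([
  [[0,0,1,0],[0,0,1.5,0],[0,0,1.5,0]],
])

```text
t: 14.58
tcp_pos: [0.4561, -0.2836, 0.0241]
tool_rot: [0.962, 0.273, -0.008, 0.005]
force: [0.0, -0.2, -4.0]
finger_gap: 0.215
gripper_force: 111.6
```

drive_tool([
  [[0,0,1,0],[0,0,1.5,0],[0,0,1.5,0]],
])

```text
t: 14.83
tcp_pos: [0.4561, -0.2838, 0.0236]
tool_rot: [0.962, 0.273, -0.008, 0.005]
force: [-1.1, 1.5, 3.7]
finger_gap: 0.219
gripper_force: 113.1
```

drive_tool([
  [[0,0,1,0],[0,0,1,0],[0,0,1,0]],
])

```text
t: 15.08
tcp_pos: [0.456, -0.2838, 0.0234]
tool_rot: [0.962, 0.273, -0.008, 0.005]
force: [-2.8, 1.2, 11.4]
finger_gap: 0.218
gripper_force: 114.3
```

drive_tool([
  [[0,0,-1,0],[0,0,-1,0]],
], force=20)

```text
t: 15.25
tcp_pos: [0.4561, -0.2838, 0.0235]
tool_rot: [0.962, 0.273, -0.008, 0.005]
force: [-2.1, 1.6, 5.5]
finger_gap: 0.218
gripper_force: 112.9
```

drive_tool([
  [[0,0,0,0],[0,0,0,0],[0,0,0,0],[0,0,0,0]],
], jaw=50)

```text
t: 15.58
tcp_pos: [0.4563, -0.2839, 0.0225]
tool_rot: [0.962, 0.273, -0.008, 0.005]
force: [-0.1, 0.1, 0.3]
finger_gap: 0.585
gripper_force: 0.0
```

drive_tool([
  [[0,0,-10,0],[0,0,-35,0],[0,0,-70,0],[0,0,-105,0],[0,0,-140,0]],
])

```text
t: 16.0
tcp_pos: [0.4575, -0.2813, 0.1645]
tool_rot: [0.962, 0.273, -0.008, 0.005]
force: [0.3, 0.4, -0.1]
finger_gap: 0.586
gripper_force: 0.0
```

drive_tool([
  [[-35,0,0,0],[-70,0,0,0],[-70,0,0,0],[-70,0,0,0]],
])

```text
t: 16.33
tcp_pos: [0.3974, -0.3192, 0.1648]
tool_rot: [0.962, 0.272, -0.008, 0.005]
force: [-0.8, 0.3, -0.4]
finger_gap: 0.584
gripper_force: 0.0
```

```bash
python3 - <<'E'
from h import *
m=manip.sense();print(m["t"],m["tcp_pos"],m["force"])
im=snap("top","top8");t=snap("side","side8")
a=cv2.resize(im[130:310,200:440],(400,300));b=cv2.resize(t[165:390,240:540],(400,300),interpolation=cv2.INTER_CUBIC);cv2.imwrite("pics/crop8.png",cv2.convertScaleAbs(np.hstack([a,b]),alpha=1.4))
E
```

```text
16.3333 [ 0.39735866 -0.31920298  0.16481458] [-0.78333044  0.25498382 -0.44552427]
```

View pics/crop8.png

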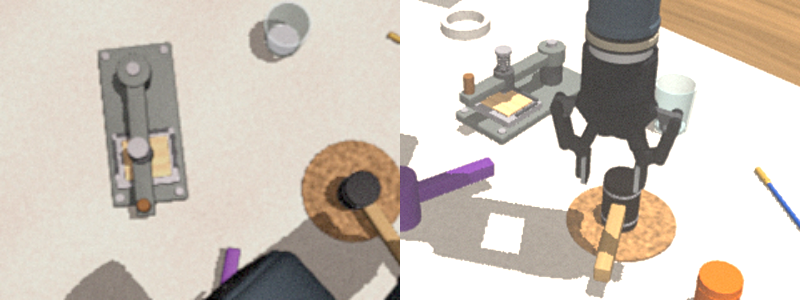

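The picture shows the mallet standing upright near the mat's centre. The arm is home, the punch is up and the tag is in its bed.

```bash
python3 -c "
from station import manip
print(manip.sign_off())"
```

```text
the job is handed in; nothing more can be done
None
```

I handed the job in without seeing a verdict: the arm is home over the tag, the punch was struck fully down at a commanded 0.19 m/s (actual speed not measured) and sprang back, and the mallet stands upright and released on the cork mat; joint 6 briefly read 2.854 against its 2.85 rad limit before I backed it off.

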